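Counter-hold the hidden yoke bolt of a floodlight

TASK

The nut runner on the assembly jig is already running, but the bolt just turns with it. Slide the clear guard on top of the jig fully open by its red handle, reach down into the narrow gap between the yellow bracket and the back of the floodlight, and grip the brass hexagon bolt head between the fingers so that it stops turning. Keep it still for at least three seconds and finish while still gripping it (do not let go), with the guard left open and the loose things around the jig left where they are.

Things in the scene. Friction and masses are not known exactly. Their poses are not given: they have to be found in the camera images.
- jig: Assembly jig fixed to the bench, yaw -0.35 to 0.35 rad: aluminium base plate (12 mm thick; x -140 to 83, y -115 to 285 mm), floodlight standing on its long edge with the white lens facing +x, yellow yoke bracket behind it, orange nut runner. Origin on the bench straight below the bolt head's centre; x along the bolt from nut runner to lamp, y along the gap and guard track, z up.
- gap_mouth (a point): Middle of the gap's mouth, 141 mm above the bench; axes as the jig's. In the jig's frame (mm): the bracket's upright web fills x -24 to -19, y -95 to 95, up to z 137; the lamp fills x 31 to 80, y -90 to 90, up to z 135. The gap between is 50 wide, open from above once the guard is away, closed at its ends (y -94 and 94) by the bracket's arms, 4 thick.
- track_end (a point): Open end of the guard's tracks: two level aluminium bars along the jig's y, above the web (jig x -27 mm) and above the lamp's back edge (x 45 mm), tops 141 mm above the bench, from y -100 to 270 mm, with a black cross bar 10 mm high at this end. This point is midway between the bars' tops.
- nut_runner (a point): Top of the orange nut runner, 40 mm thick, lying along the jig's x (x -33 to -160 mm), no higher than 132 mm above the bench; it is on the bracket's robot side, its socket on the nut.
- bolt_head (a point): Centre of the brass hexagon head in the gap, 110 mm above the bench: 24 mm across flats, 28 across corners, 14 thick along the jig's x; 12 mm clear of the web, 24 of the lamp. It stays in place and turns about jig's x with its axes. Pinch it with fingers down, closing along jig's y, the pads about 2 mm towards the lamp from this point; at any angle the jaws square it up or hold it by its corners.
- bolt (a joint): Turn of the bolt, rad, 0 when two flats are upright (facing the jig's +y and -y), repeating every 1.047. The nut runner drags the bolt round at about 0.24 rad/s with about 0.12 N m, the value growing steadily, from a start anywhere in 0 to 1.05; a firm grip on the head stops it.
- guard (a joint): Slide of the clear guard along its track, m: 0 = shut, over the bolt head; 0.16 = fully open, at the end of its travel towards the jig's +y. Starts at 0 to 0.03. It stays where it is left and takes 1 to 3 N to slide.
- guard_handle (a point): Grip point in the guard's red fin handle, 168 mm above the bench. Fin: 14 mm thick along the slide (jig's y), 40 mm along jig's x, from 146 mm (guard's top) to 180 mm above the bench. It is 9 mm to jig's +x of the bolt head and to its +y by the guard's joint value. Guard: clear plate 170 mm along y (85 either side of the handle), 80 wide, 4 thick, a red strip at each end.
- driver: Loose black power unit, 60 x 90 x 35 mm, lying beyond the lamp; leave alone. Origin at the centre of its underside.
- parts_cup: Loose blue cup, 64 mm wide at the rim, 60 mm high, beside the jig on its -y side; leave alone. Origin at the centre of its underside.
- spare_lamp: Loose spare floodlight lying lens up, 180 x 120 x 46 mm, beyond the lamp; leave alone. Origin at the centre of its underside.
- screwdriver: Loose green-handled screwdriver lying on the bench on the jig's -y side; leave alone. Origin on the bench under it.

How it is judged:
By the outcome, as a careful person would: the job done as asked, in the order asked, and still so for the second after the job is handed in, while the arm keeps its last pose, push and grip.
It also fails if it takes over 48 s, if anything falls off the work surface, if the arm or the gripper's body presses on something with over 40 N, if the wrist force passes 120 N, or if a joint passes its speed limit or range.

ROBOT

A 6-joint arm with a two-finger parallel gripper is mounted at the origin on the work surface. World frame = base frame: x ahead of the robot, y to its left, z up, the work surface at z = 0. Lengths are in m, angles in rad, forces in N, time in s.
With the tool pointing down it reaches from about 0.275 to 0.775 m from the base axis. Payload 14.6 kg.
Tool frame: the origin (TCP) lies midway between the tips of the shut fingers; the grasp point (between the pads) lies 19 mm behind it; z points along the fingers, y is the line along which they close (so a half turn about z gives the same grasp; the last joint's range is limited). The gripper opens to 85 mm and grips with 20 to 120 N. Pads are 22 mm wide; open, the fingers measure 114 mm over their backs; the gripper's body (76 mm by 85 mm) begins 54 mm behind the grasp point. The pads swing forward as they close: fully open they stand 13 mm farther back than shut.
Start: joints at [1.057, 0.263, -0.048, 1.259, 0, 1.415], TCP at [0.184, 0.492, 0.231] pointing down, gripper open.
Joint ranges: [-2.65, 2.65], [-0.89, 1.7], [-1.18, 1.37], [-2.13, 2.11], [-1.35, 1.29], [-3.14, 3.14]. Speed limits (rad/s): [1.89, 1.89, 2.57, 2.79, 3.14, 3.14].

INTERFACE

Orientations are given as a unit quaternion [x, y, z, w].
In Python, from workcell import arm gives the robot as it stands. The module is installed in compiled form; this text tells all that it offers. Calls block until the motion is done:
- arm.move_ptp(position, orientation): joint-space move of the TCP to a pose.
- arm.move_linear(position, rot=None, velocity=0.15): straight line of the TCP; rot=None keeps the orientation; velocity is the mean speed in m/s.
- arm.move_joints(angles): joint-space move.
- arm.move_gripper(opening, effort=None): opening from 0.0 (shut) to 1.0 (fully open); effort is the grip in N (None keeps the last); returns when the fingers have stopped.
- arm.pause(seconds).
- arm.solve_ik(position, orientation): joint angles nearest the present ones, or None.
- arm.capture(name): name is "scene" or "top" or "wrist"; returns (picture, depth): 420x560x3 uint8, blue, green, red; 420x560 float32, m along the optical axis (not along the pixel's ray), 0 where there is no reading.
- arm.camera_model(name): a dict with "mtx" (3x3 intrinsics, pixels), "k1" (the pictures are not rectified: a ray, as slopes to the right and down, at radius r is drawn at 1 + k1 r^2 times it, then the intrinsics apply), "rvec" (rotation vector, rad) and "tvec" (3), from world to camera coordinates, as OpenCV has them; the wrist camera has in their place "tool_from_camera" (4x4, takes a point from camera to tool coordinates, whose origin is the TCP and whose axes are the flange's). Camera axes: x right, y down, z forward; pixel columns grow to the right and rows downward; lengths in m; the calibration is good to about 2 mm. A picture is of the moment at which its call begins: read the wrist's pose just before it. camera_model takes no time and is no camera call.
A pose or a line that the arm cannot do raises arm.MotionError and nothing moves.
- arm.hand_in(): hands the job in; it is judged then, once.
Readings, each from a call of its own:
- arm.get_clock(): time.
- arm.get_joint_positions(): joint angles.
- arm.get_dq(): joint speeds.
- arm.get_effort(): joint torques, N m.
- arm.get_eef_pos(): TCP position.
- arm.get_orientation(): TCP orientation.
- arm.get_contact_force(): force on the tool from outside, world axes, zero at the start.
- arm.get_ft_torque(): the same for the moment, N m.
- arm.get_width(): opening from 0.0 (shut) to 1.0 (fully open).
- arm.get_grip_force(): force on a finger pad.
Only numpy, scipy, OpenCV 4.12 (cv2) and the standard library are available. Lean on these libraries where they do the work, as an engineer would, in place of code of your own. Each camera call takes 0.05 s, during which the arm holds its last target. There are 200 camera calls.

## Working session

There is one attempt and no reset: what is moved stays moved. The work goes in short steps, each a Python script; the robot and the scene stay as the last script left them, time stands still between calls to the robot, and variables do not carry over. Pictures are saved under pics/ and viewed, at most 10 in all, crops included, and the job is handed in when it is done.

```bash
mkdir -p pics; cat > h.py <<'E'
import numpy as np, cv2
from scipy.spatial.transform import Rotation as R
from workcell import arm
def cam(name):
    "K,k1,Rcw,tcw (camera->world)"
    m=arm.camera_model(name); K=np.array(m["mtx"]); 
    if name=="wrist":
        T=np.array(m["tool_from_camera"]); Rt=R.from_quat(arm.get_orientation()).as_matrix(); p=np.array(arm.get_eef_pos())
        return K,m["k1"],Rt@T[:3,:3],p+Rt@T[:3,3]
    Rm=cv2.Rodrigues(np.array(m["rvec"],float))[0]
    return K,m["k1"],Rm.T,-Rm.T@np.array(m["tvec"],float).ravel()
def ray(c,uv):
    K,k1,Rc,t=c
    n=cv2.undistortPoints(np.array([[uv]],float),K,np.array([k1,0,0,0,0.]),None,None,None)[0,0]
    return Rc@np.array([n[0],n[1],1.])
def at_z(c,uv,z):
    d=ray(c,uv); return c[3]+d*(z-c[3][2])/d[2]
def at_depth(c,uv,dep): return c[3]+ray(c,uv)*dep
def tri(obs):
    A=0;b=0
    for c,uv in obs:
        d=ray(c,uv); d/=np.linalg.norm(d); P=np.eye(3)-np.outer(d,d); A=A+P; b=b+P@c[3]
    return np.linalg.solve(A,b)
def proj(c,p):
    K,k1,Rc,t=c; q=Rc.T@(np.array(p)-t); n=q[:2]/q[2]; n=n*(1+k1*(n@n)); return (K@[*n,1])[:2]
E
python3 - <<'E'
from h import *
for n in("scene","top"):
    im,d=arm.capture(n); np.save(f"pics/{n}0d.npy",d); cv2.imwrite(f"pics/{n}0.png",im)
    c=cam(n);print(n,c[0].round(1).tolist(),c[1],c[3],c[2][:,2])
print(arm.get_clock(),arm.get_orientation())
E
```

```text
scene [[460.2, 0.0, 272.2], [0.0, 460.2, 214.9], [0.0, 0.0, 1.0]] -0.05777972508933284 [ 1.134619   -0.64677979  0.77819707] [-0.54281417  0.5715428  -0.61537924]
top [[474.8, 0.0, 271.7], [0.0, 474.8, 203.7], [0.0, 0.0, 1.0]] -0.140057172983857 [ 0.50265634 -0.04408835  1.06140015] [ 0.07980012  0.01467473 -0.99670286]
0.1 [ 1.78454119e-01  9.83948110e-01 -4.70442165e-04 -1.52704135e-04]
```

View pics/top0.png

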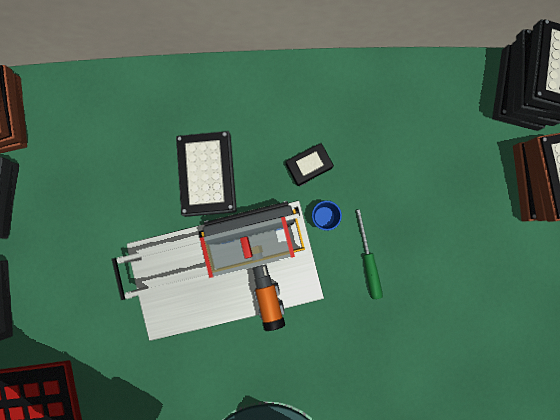

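View pics/scene0.png

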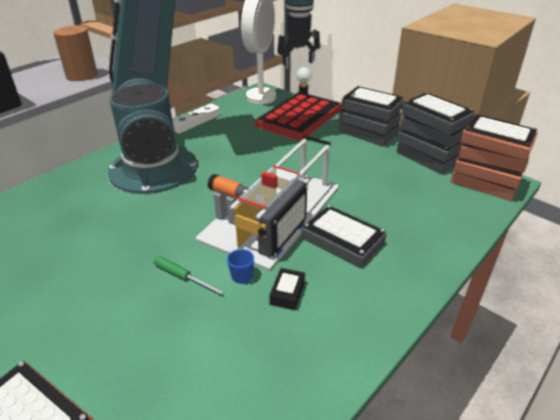

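Top view: guard strips near (209,256) and (290,236), the red fin at (247,247), the nut runner at (267,300) and the open track end at (123,278). In the scene view the fin is at (269,180). I'll enlarge both.

```bash
python3 - <<'E'
import cv2,numpy as np
a=cv2.imread("pics/top0.png")[190:310,105:315]; b=cv2.imread("pics/scene0.png")[130:270,200:350]
a=cv2.resize(a,None,fx=3.8,fy=3.8,interpolation=cv2.INTER_CUBIC)  
b=cv2.resize(b,None,fx=3.8,fy=3.8,interpolation=cv2.INTER_CUBIC)
cv2.imwrite("pics/topc.png",a);cv2.imwrite("pics/scenec.png",b);print(a.shape,b.shape)
E
```

```text
(456, 798, 3) (532, 570, 3)
```

View pics/topc.png

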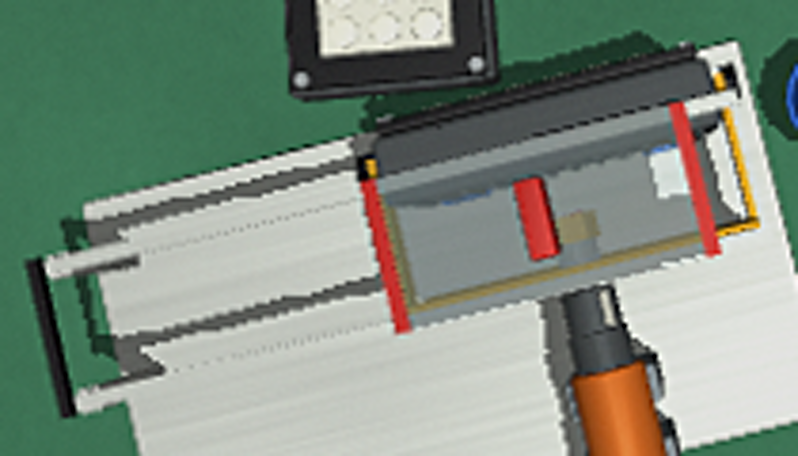

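View pics/scenec.png

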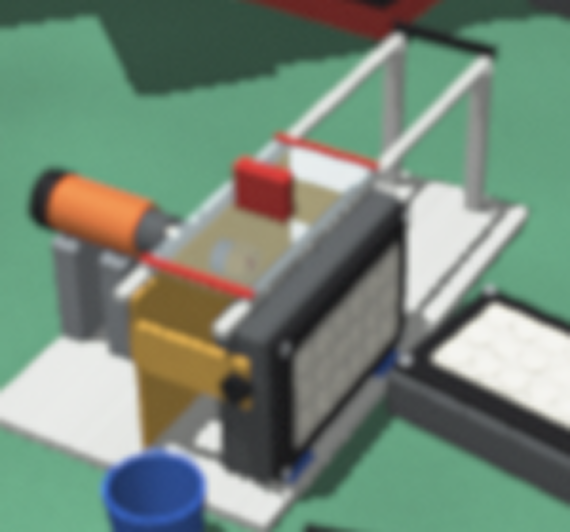

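Top crop: fin top at about (536,219), strip centres (386,256) and (696,178), black cross bar centre (51,338). Scene crop: fin top (267,169), near strip (198,277), far strip (328,151), cross bar (446,40). I'll triangulate these four.

```bash
python3 - <<'E'
from h import *
ct,cs=cam("top"),cam("scene")
T=lambda u,v:((u+.5)/3.8-.5+105,(v+.5)/3.8-.5+190)
S=lambda u,v:((u+.5)/3.8-.5+200,(v+.5)/3.8-.5+130)
P={}
for k,a,b in [("fin",(536,219),(267,169)),("sL",(386,256),(328,151)),("sR",(696,178),(198,277)),("bar",(51,338),(446,40))]:
    P[k]=tri([(ct,T(*a)),(cs,S(*b))]); print(k,P[k].round(4))
d=P["sL"]-P["sR"]; print("len",np.linalg.norm(d),"yaw",np.arctan2(-d[0],d[1]),"mid",(P["sL"]+P["sR"])/2)
d=P["bar"]-P["sR"]; print("yaw bar",np.arctan2(-d[0],d[1]))
y=np.arctan2(-d[0],d[1]); print("fin->bar along y",(P["bar"]-P["fin"])[:2]@[-np.sin(y),np.cos(y)])
q=arm.get_orientation(); print(R.from_quat(q).as_matrix().round(2).tolist(), arm.camera_model("wrist")["tool_from_camera"])
E
```

```text
fin [0.4945 0.0203 0.1799]
sL [0.4772 0.0987 0.1488]
sR [ 0.512  -0.0594  0.1482]
bar [0.4386 0.2744 0.1465]
len 0.1619081385283435 yaw 0.2167100664266142 mid [0.49455691 0.01964893 0.14847889]
yaw bar 0.2162861148487922
fin->bar along y 0.260255924078023
[[-0.94, 0.35, -0.0], [0.35, 0.94, -0.0], [0.0, -0.0, -1.0]] [[ 7.49611810e-04 -9.60511889e-01 -2.78237937e-01  7.02031590e-02]
 [ 9.99999694e-01  6.57959454e-04  4.22780961e-04  1.45290236e-04]
 [-2.23016859e-04 -2.78238168e-01  9.60512088e-01 -1.41068153e-01]
 [ 0.00000000e+00  0.00000000e+00  0.00000000e+00  1.00000000e+00]]
```

```bash
cat >> h.py <<'E'
YAW=0.2165
X=np.array([np.cos(YAW),np.sin(YAW),0]); Y=np.array([-np.sin(YAW),np.cos(YAW),0])
Q=R.from_matrix(np.c_[-X,Y,[0,0,-1]]).as_quat()
FIN=np.array([0.4945,0.020,0])
E
python3 - <<'E'
from h import *
print(arm.solve_ik((FIN+[0,0,.23]).tolist(),Q.tolist()))
arm.move_ptp((FIN+[0,0,.225]).tolist(),Q.tolist()); print(arm.get_clock())
arm.move_linear((FIN+[0,0,.152]).tolist(),velocity=.08)
print(arm.get_contact_force())
arm.move_gripper(0.0,40); print(arm.get_width(),arm.get_grip_force(),arm.get_contact_force(),arm.get_eef_pos(),arm.get_clock())
p=np.array(arm.get_eef_pos())
arm.move_linear((p+Y*.125).tolist(),velocity=.08); print(arm.get_contact_force(),arm.get_width())
for s in np.arange(.129,.168,.004):
    arm.move_linear((p+Y*s).tolist(),velocity=.04); f=np.array(arm.get_contact_force())@Y
    print(round(s,3),round(f,1),round((np.array(arm.get_eef_pos())-p)@Y,4))
    if f<-9: break
print(arm.get_width(),arm.get_eef_pos(),arm.get_clock())
E
```

```text
[-0.12439446  0.21191041 -0.12207279  1.23681312  0.         -0.34089446]
2.1333
[ 0.62782586 -0.21986534  1.05784297]
0.1550288127024685 42.35133647918701 [-1.41922586  0.2932372   3.53801925] [0.49452363 0.02002104 0.15217323] 3.8417
[2.80941735 1.87325671 1.2448599 ] 0.1604363927081103
0.129 0.7 0.1292
0.133 2.3 0.1333
0.137 0.5 0.1373
0.141 0.2 0.1413
0.145 1.7 0.1453
0.149 2.6 0.1493
0.153 -32.3 0.1496
0.15631639189266638 [0.46251137 0.16620264 0.15219503] 7.3083
```

```bash
python3 - <<'E'
from h import *
import pickle
p=np.array(arm.get_eef_pos()); 
arm.move_linear((p-Y*.0005+0).tolist(),velocity=.02); print(arm.get_contact_force())
arm.move_gripper(1.0,40)
arm.move_linear([p[0],p[1],.235],velocity=.15)
B=p-.009*X-.160*Y; B[2]=0; print("B est",B)
cs=[]
for i,o in enumerate([(-.0,-.03),(0,.02)]):
    arm.move_linear((B+X*o[0]+Y*o[1]+[0,0,.235]).tolist(),velocity=.15)
    c=cam("wrist"); im,d=arm.capture("wrist"); cs.append(c); cv2.imwrite(f"pics/w{i}.png",im)
    u=proj(c,B+[0,0,.11]); print(u)
    x,y=int(u[0]),int(u[1]); print(x-66,y-66)
    cv2.imwrite(f"pics/w{i}c.png",cv2.resize(im[max(y-66,0):y+66,max(x-66,0):x+66],None,fx=3,fy=3,interpolation=cv2.INTER_CUBIC))
pickle.dump(cs,open("cs.pkl","wb"))
im=cv2.hconcat([cv2.resize(cv2.imread(f"pics/w{i}c.png"),(396,396)) for i in(0,1)]); cv2.imwrite("pics/wcc.png",im)
print(arm.get_clock())
E
```

```text
[ 4.4390973   0.24716908 -0.04759983]
B est [0.4880915  0.00800449 0.        ]
[313.47747409 198.05970615]
247 132
[252.94566758 197.80725763]
186 131
11.0417
```

View pics/w0.png

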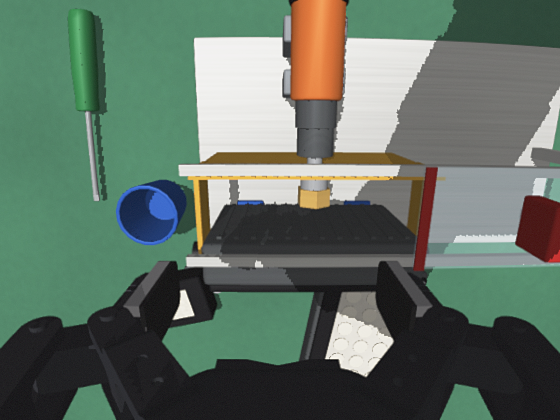

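View pics/wcc.png

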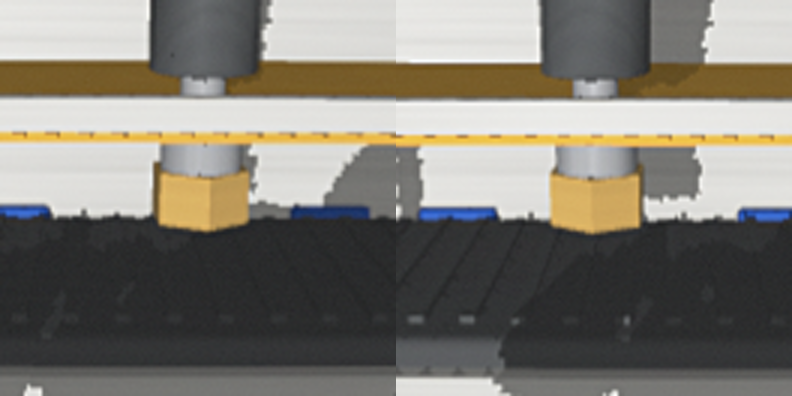

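The wrist views show the gap clear and the guard away. The brass head is centred at (202,203) in the left crop and (200,203) in the right crop, both within a pixel or two of my prediction. I'll check this by triangulation, then descend and grip.

```bash
python3 - <<'E'
from h import *
import pickle
cs=pickle.load(open("cs.pkl","rb"))
P=tri([(cs[0],(247+202.5/3-.5,132+203/3)),(cs[1],(186+201/3-.5,131+203/3))])
B=np.array([.48809,.0080,0]); e=P-B; print("tri",P,"jig dx,dy",e@X,e@Y)
G=B+.002*X+Y*np.clip(e@Y,-.003,.003)*.5; 
def f(): return np.array(arm.get_contact_force()).round(1)
f0=f()
arm.move_linear((G+[0,0,.235]).tolist(),velocity=.1)
for z in(.16,.125,.103,.0925):
    arm.move_linear((G+[0,0,z]).tolist(),velocity=.08); print(z,f())
    if np.linalg.norm(f()-f0)>15: print("contact");break
else:
    arm.move_gripper(0.0,70); print(arm.get_width(),arm.get_grip_force(),f(),arm.get_eef_pos(),arm.get_clock())
    for _ in range(4):
        arm.pause(.5); print(round(arm.get_width(),4),round(arm.get_grip_force(),1),f(),np.round(arm.get_ft_torque(),2))
c=cam("wrist"); im,d=arm.capture("wrist"); cv2.imwrite("pics/g0.png",im); print(arm.get_clock())
E
```

```text
tri [0.48794245 0.00792725 0.11450838] jig dx,dy -0.00015973086600037326 -3.935998978324303e-05
0.16 [ 0.6  1.  -0.8]
0.125 [-1.6  0.4  0.1]
0.103 [-0.3 -0.2 -0.1]
0.0925 [1.  0.4 0.1]
0.27243156588695955 68.10101553797722 [-1.1  0.5  8.2] [0.49017484 0.00833345 0.09292061] 14.375
0.2769 68.1 [-1.4 -0.1  6.8] [ 0.02  0.41 -0.04]
0.2781 68.1 [-1.6 -1.1  8.2] [-0.03  0.46  0.  ]
0.2727 68.1 [-1.8 -0.3  6.6] [0.04 0.39 0.05]
0.2742 68.1 [-2.  -0.8  8.1] [ 0.06  0.4  -0.  ]
16.425
```

View pics/g0.png

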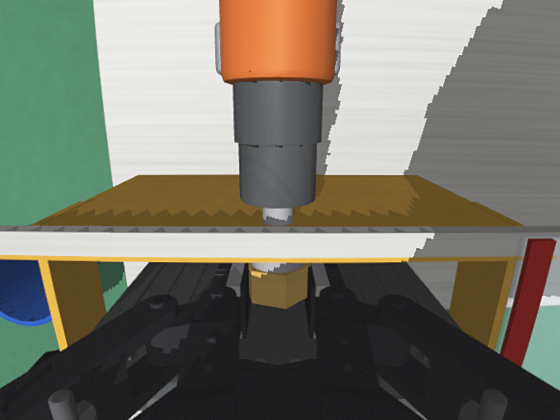

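The head sits between the pads at (278,288), with the opening about 23.4 mm, so it is held on its flats. The guard strip at right (530,300) is still clear. I'll hold three more seconds, compare pictures to confirm the head is not turning, and hand in.

```bash
python3 - <<'E'
from h import *
im0=cv2.imread("pics/g0.png").astype(int); ds=[]; ws=[]
for _ in range(4):
    arm.pause(.9); im,_d=arm.capture("wrist"); ds.append(np.abs(im.astype(int)-im0)[262:310,245:312].mean().round(2)); ws.append(round(arm.get_width(),4))
print(ds,ws,arm.get_grip_force(),arm.get_clock())
if max(ds)<6 and max(ws)-min(ws)<.02: print(arm.hand_in())
E
```

```text
[np.float64(1.22), np.float64(1.24), np.float64(1.21), np.float64(1.23)] [0.2774, 0.2712, 0.2749, 0.2728] 68.11418071389198 20.225
the job is handed in; nothing more can be done
None
```

The job is handed in at about 20 s: the guard is slid open to its stop, and the bolt head is gripped at about 68 N and was held still for over 5 s without letting go; I never touched the loose things around the jig.

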